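Test a pedal return spring on the pottery's bench tester

TASK

Stand the tall slim coil spring in the middle of the spring tester's round plate, foot down. Then press its top straight down until it is level with the tip of the brass height pointer, not well past it, and hold it there for two seconds so that the force gauge can be read. Then let the spring up again and leave it standing on the plate.

Things in the scene. Friction and masses are not known exactly. Their poses are not given: they have to be found in the camera images.
- spring: tall slim loose coil spring, upright, 0.17 kg, free height 110 mm. Origin: centre of underside, z up, yaw is free. Dark steel foot 44 mm wide, 8 high; coils 39 wide; solid top cap 40 wide, 18 high: grip it there. Rate 0.32 N/mm plus 1.6 N at first; solid after 55 mm. Bystanders: a short wide spring (55 high, 58 wide), pile of wave washers (20 high, 54 wide), clay vase (105 high).
- spring_top (a point): centre of the flat top face of the spring's top cap, 110 mm above the spring's underside when free; it goes down as the spring is pressed
- mark (a point): point on the axis of the tester's round plate, level with the brass pointer's tip: press the spring's top to here. Plate 90 mm wide, its flat top 50 mm above the bench (sinks 0.2 mm/N); mark 60 to 82 mm above it. Axes: z up; towards +y the pointer's tip 32 mm and its column (16 wide, 152 above bench) 85 mm from the axis; towards +x the gauge, 78 to 166 mm off, under 70 high. Tester fixed to bench.
- needle (a joint): needle of the tester's round force gauge, rad: 0 with the plate empty, growing clockwise by 0.1 rad per newton of load on the plate (the resting spring alone shows about 0.2)
Not all that is in view belongs to the job. Leave any blue or red look-alike of the spring alone.

How it is judged (in metres and radians):
On the way, in this order (a step that is already met when the one before it is completed fails the run):
1. the tall spring stands upright on its foot in the middle of the plate (horizontal distance between spring and mark below 0.018 m and height (world z) of spring between 0.04 and 0.056 m and angle between spring's own z axis and vertical below 0.17 rad), for 0.2 s.
2. its top is pressed level with the pointer (within 10 mm), with the force going through the gauge, and held there for a second (z of spring_top in the frame of mark between -0.01 and 0.01 m and horizontal distance between spring_top and mark below 0.02 m and value of joint needle above 0.5 rad), for 1 s.
At the end, for the whole second after the job is handed in: The tall spring stands at rest and upright (within 10 degrees) on the plate, within 20 mm of its centre, let up again so that the gauge shows no more than the spring's own weight (needle below 0.4 rad) (horizontal distance between spring and mark below 0.02 m and height (world z) of spring between 0.04 and 0.056 m and angle between spring's own z axis and vertical below 0.17 rad and value of joint needle below 0.4 rad and linear speed of spring below 0.02 m/s); the robot touches nothing.
It fails at once if the spring on the plate is pressed more than 20 mm below the pointer (horizontal distance between spring and mark below 0.03 m and z of spring_top in the frame of mark below -0.02 m).
It also fails if it takes over 48 s, if anything falls off the work surface, if the arm or the gripper's body presses on something with over 40 N, if the wrist force passes 120 N, or if a joint passes its speed limit or range.

ROBOT

A 7-joint arm with a two-finger parallel gripper is mounted at the origin on the work surface. World frame = base frame: x ahead of the robot, y to its left, z up, the work surface at z = 0. Lengths are in m, angles in degrees, forces in N, time in s.
With the tool pointing down it reaches from about 0.425 to 0.875 m from the base axis. Payload 4.7 kg.
Tool frame: the origin (TCP) lies on the front face of the gripper's body, between the roots of the fingers; the fingertips stand 70 mm ahead of it and the grasp point (between the pads) lies 51 mm ahead of it (tip_extent is the distance from the TCP to the fingertips, in m); z points along the fingers, y is the direction in which the jaws open and shut (so a half turn about z gives the same grasp; the last joint's range is limited). The gripper opens to 87 mm and grips with 3 to 60 N. Pads are 19 mm wide; open, the fingers measure 117 mm over their backs; the gripper's body (75 mm by 190 mm) begins 51 mm behind the grasp point.
Start: joints at [69.62, 18.392, -4.016, 83.108, 1.295, 78.541, -3.26], TCP at [0.235, -0.606, 0.292] pointing down, gripper open.
Joint ranges: [-163.93, 163.93], [-17.29, 119.83], [-79.2, 71.16], [3.27, 140.29], [-89.18, 269.18], [5.43, 117.66], [-154.24, 154.24]. Speed limits (degrees/s): [147.25, 147.25, 180, 180, 180, 180, 180].

INTERFACE

Orientations are given as [roll, pitch, yaw] about the fixed x, y, z axes, in that order (R = Rz(yaw) Ry(pitch) Rx(roll)).
In Python, from cell import * gives the robot as it stands.
- The arm moves only by the tool carry_out, never from a script. Its argument "increments" is text: rows parted by semicolons, each of 7 numbers parted by spaces: the opening, from 0 (shut) to 1 (fully open), then the shift along the tool's x, y, z in m, then the turn, a rotation vector about the tool's x, y, z in degrees. A call has 1 to 20 rows; each row shifts and turns the pose as measured when the row begins, along the tool's axes as they then stand; what a row does not reach is not made up. A row lasts 1/8 s, in which the tool goes at most 62.5 mm and 10.7 degrees, less where a joint would pass 70% of its speed; a pose out of reach is approached as far as the arm can. A call is refused whole if a number of a shift passes 0.0625 or a number of a turn 10.7, either way. A call with a gripper value outside its range is refused whole. The fingers move at their own pace and stop on an object; "force" is the grip in N (left out, the last holds). Time passes only in rows, so rows that do not move let the fingers close. It gives the time, the measured TCP pose, the force and the opening at its end, in the units of the state.
- get_obs(): the state, without advancing time (a new reading comes with each control period).
- read_camera(name): name is "side" or "top"; returns a dict with "img" (400x640x3 uint8, blue, green, red), "fx", "fy", "cx", "cy" (pixels), "world_from_camera" (4x4, takes a point from camera to world coordinates). Camera axes: x right, y down, z forward; pixel columns grow to the right and rows downward; lengths in m; the calibration is good to about 2 mm. A picture is of the moment at which its call begins. There is no depth.
- sign_off(): hands the job in, once; it reports no verdict.
Trained networks look in a picture, given as the dict that the camera call returned (one of the last four; its "shot" number tells which), for a name from the list of things; names that differ only in an ending like _2 or _b are one class to them, and where a whole thing is asked for, a point or a joint stands for the part that bears it (a point fixed in the world has none). Each returns a list of dicts, best first, with "confidence" (0 to 1); they miss things now and then, are a little off and sometimes report something else, mostly with a low value. They report only what shows in the picture. A call takes as long as a camera call. They do not tell look-alikes from the thing itself.
- masks_of(target, picture): "pixels" (400x640 bool, what is visible of it) and "bbox" ([left, top, right, bottom] in pixels, round what is visible of it).
The state is a dict: "time_s": time; "qpos": joint angles; "joint_velocities": joint speeds; "effort": joint torques, N m; "tool_pos": TCP position; "tool_rot": TCP orientation; "force": force on the tool from outside, world axes, zero at the start; "wrist_torque": the same for the moment, N m; "grip_width": finger opening in m.
Only numpy, scipy, OpenCV 4.12 (cv2) and the standard library are available. Lean on these libraries where they do the work, as an engineer would, in place of code of your own. Each camera call takes 0.05 s, during which the arm holds its last target.

## Working session

There is one attempt and no reset: what is moved stays moved. The work goes in short steps, Python scripts to look and compute and a tool call to move; the robot and the scene stay as the last step left them, time stands still between calls to the robot, and variables do not carry over. Pictures are saved under pics/ and viewed, and the job is handed in when it is done.

Besides the shell and the picture viewer there is one more tool, called after ">>>" by a JSON object that holds its "method" and its "body". carry_out: Moves the arm, as the interface text tells. Its arguments: {"type":"object","properties":{"increments":{"type":"string"},"force":{"type":"number"}},"required":["increments"]}

```bash
mkdir -p pics; ls; python3 - <<'E'
from cell import *
import cv2
print(get_obs())
for n in ("side","top"):
    p=read_camera(n); cv2.imwrite(f"pics/{n}0.png",p["img"]); print(n,p["fx"],p["fy"],p["cx"],p["cy"],p["world_from_camera"].tolist() if hasattr(p["world_from_camera"],"tolist") else p["world_from_camera"])
    for t in ("spring","mark","needle"):
        try:
            for m in masks_of(t,p): print(n,t,m["confidence"],m["bbox"])
        except Exception as e: print(t,e)
E
```

```text
pics
{'time_s': 0.0, 'qpos': array([69.61955169, 18.43751664, -4.01401749, 83.17397329,  1.29438705,
       78.54119432, -3.25814158]), 'joint_velocities': array([ 0.11670913, -0.01317373, -0.04522305, -0.08484381,  0.00851458,
        0.02754733,  0.02286946]), 'effort': array([-1.78070845e-04, -4.91276908e+01, -4.03370289e-01, -3.12523413e+01,
       -6.38523046e-02,  4.38375771e-02,  1.84514747e-04]), 'tool_pos': array([ 0.23472832, -0.60568929,  0.29118681]), 'tool_rot': array([-1.79892517e+02,  5.63542189e-03,  2.11904819e+01]), 'force': array([-0.2492312 , -0.26281291,  0.04079832]), 'wrist_torque': array([ 0.0470427 , -0.03994443, -0.02620685]), 'grip_width': 0.08720439911615172}
side 447.2665052539892 447.2665052539892 320.5098580458996 206.17746050118978 [[-0.9703457291879494, -0.17353084192026508, 0.16827421890815825, 0.40306624384202533], [-0.24095686455306856, 0.6390858651076013, -0.7304170359763134, 0.5564421366431339], [0.01920820843964798, -0.7493038795589629, -0.6619476873639082, 0.6718661402208514], [0.0, 0.0, 0.0, 1.0]]
side spring 0.82 [360.6, 190.7, 391.5, 243.9]
side spring 0.74 [346.9, 166.0, 368.9, 215.3]
side spring 0.62 [385.9, 170.5, 404.1, 223.6]
side mark 0.81 [276.8, 302.5, 304.4, 340.5]
side needle 0.49 [241.9, 280.3, 245.0, 286.2]
top 419.67130576934557 419.67130576934557 321.828584841027 198.2703329589409 [[-0.005451446879578836, -0.9860669276549165, 0.16625972426331248, 0.39569536236884045], [-0.9998525380548263, 0.008082390017806335, 0.015151802431473765, -0.06086944865177158], [-0.016284467207786646, -0.16615260803488352, -0.9859655810275352, 0.9775023062972782], [0.0, 0.0, 0.0, 1.0]]
top spring 0.82 [371.8, 212.8, 399.4, 241.6]
top spring 0.6 [345.2, 241.3, 364.5, 259.4]
top spring 0.59 [376.4, 251.4, 404.8, 276.1]
top mark 0.73 [376.3, 213.2, 395.4, 236.9]
top mark 0.61 [373.4, 214.6, 400.3, 240.5]
top mark 0.42 [195.9, 203.3, 220.0, 218.1]
```

View pics/side0.png

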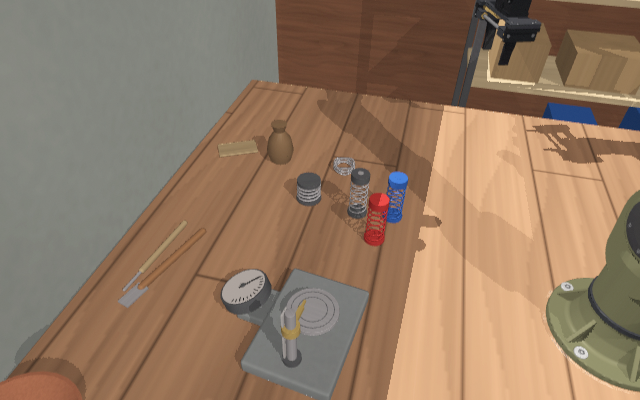

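View pics/top0.png

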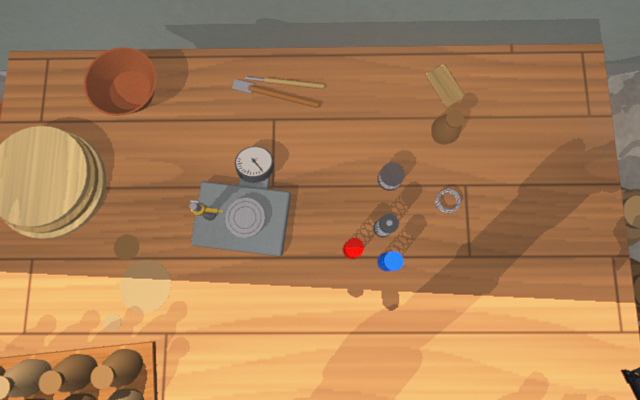

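```bash
python3 - <<'E'
import cv2
s=cv2.imread("pics/side0.png");t=cv2.imread("pics/top0.png")
cv2.imwrite("pics/sc.png",cv2.resize(s[150:300,320:470],None,fx=4,fy=4,interpolation=cv2.INTER_CUBIC))
cv2.imwrite("pics/sc2.png",cv2.resize(s[220:360,190:350],None,fx=4,fy=4,interpolation=cv2.INTER_CUBIC))
cv2.imwrite("pics/tc.png",cv2.resize(t[150:300,290:440],None,fx=4,fy=4,interpolation=cv2.INTER_CUBIC))
cv2.imwrite("pics/tc2.png",cv2.resize(t[130:270,140:300],None,fx=4,fy=4,interpolation=cv2.INTER_CUBIC))
E
```

```text
(no output)
```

View pics/sc.png

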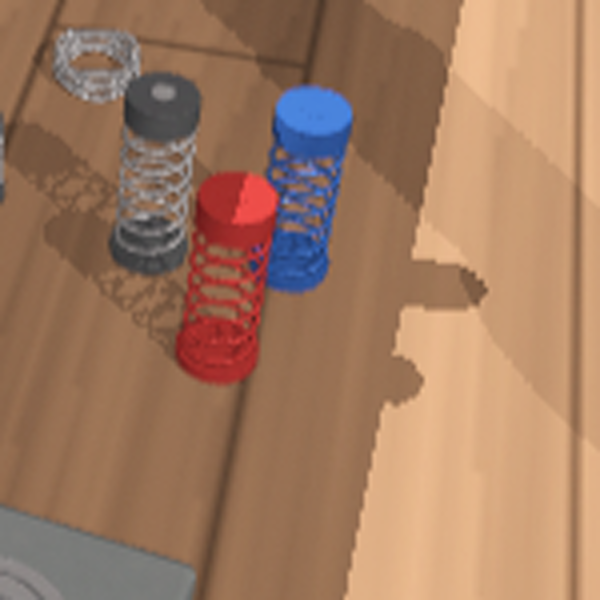

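View pics/sc2.png

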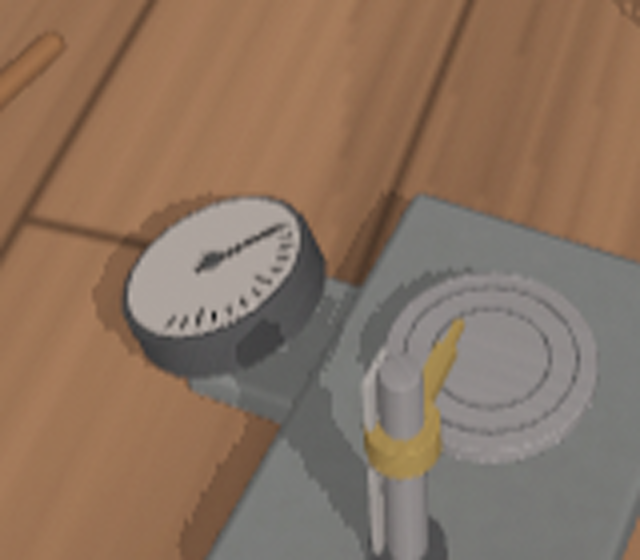

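View pics/tc.png

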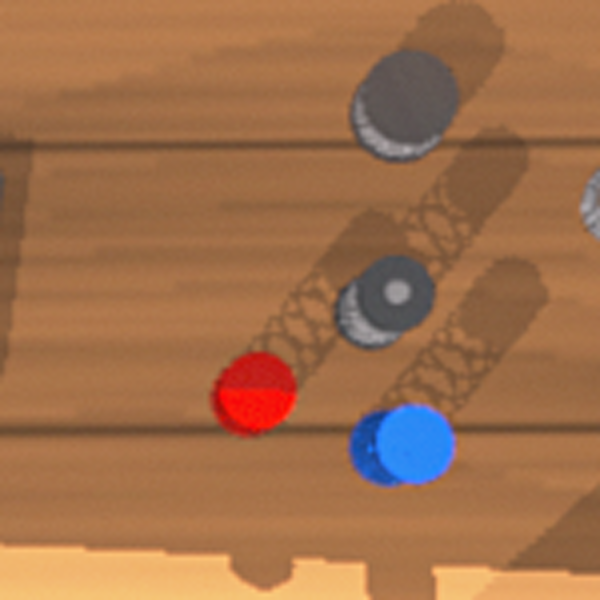

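View pics/tc2.png

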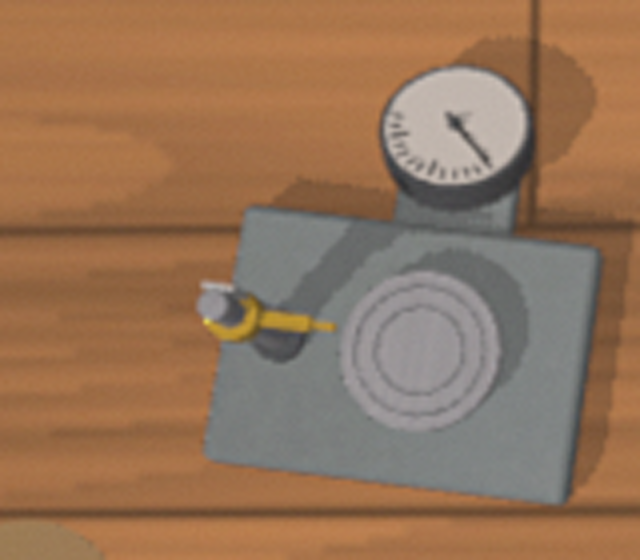

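Candidates: dark-capped tall spring at side (359,193) / top (389,223), red look-alike at top (354,248), blue one at top (390,261), short wide spring at top (391,176). I choose the dark-capped slim one; the crops show its uncoloured wire and dark foot. Next I triangulate.

```bash
cat > h.py <<'E'
import numpy as np, cv2
CAM={}
C=dict(side=(447.2665052539892,320.5098580458996,206.17746050118978,np.array([[-0.9703457291879494,-0.17353084192026508,0.16827421890815825,0.40306624384202533],[-0.24095686455306856,0.6390858651076013,-0.7304170359763134,0.5564421366431339],[0.01920820843964798,-0.7493038795589629,-0.6619476873639082,0.6718661402208514],[0,0,0,1]])),
top=(419.67130576934557,321.828584841027,198.2703329589409,np.array([[-0.005451446879578836,-0.9860669276549165,0.16625972426331248,0.39569536236884045],[-0.9998525380548263,0.008082390017806335,0.015151802431473765,-0.06086944865177158],[-0.016284467207786646,-0.16615260803488352,-0.9859655810275352,0.9775023062972782],[0,0,0,1]])))
def ray(n,px):
    f,cx,cy,T=C[n]; d=T[:3,:3]@np.array([(px[0]-cx)/f,(px[1]-cy)/f,1]); return T[:3,3],d/np.linalg.norm(d)
def atz(n,px,z):
    o,d=ray(n,px); return o+d*(z-o[2])/d[2]
def tri(a,b):
    A=np.zeros((3,3));v=np.zeros(3);R=[ray("side",a),ray("top",b)]
    for o,d in R:
        P=np.eye(3)-np.outer(d,d);A+=P;v+=P@o
    x=np.linalg.solve(A,v); return x,[np.linalg.norm((np.eye(3)-np.outer(d,d))@(x-o)) for o,d in R]
def proj(n,X):
    f,cx,cy,T=C[n]; c=T[:3,:3].T@(np.asarray(X)-T[:3,3]); return f*c[0]/c[2]+cx,f*c[1]/c[2]+cy
E
python3 - <<'E'
from h import *
np.set_printoptions(precision=4,suppress=True)
print("cap",tri((360.7,173.2),(389.3,223.2)),atz("side",(360.7,173.2),.11),atz("top",(389.3,223.2),.11))
print("plate",tri((312.7,311.5),(244.8,217.8)),atz("side",(312.7,311.5),.05),atz("top",(244.8,217.8),.05))
print("tip",tri((305.5,300.5),(223.5,211.5)))
# other objs
print("red",atz("top",(354.2,248),.11),atz("side",(379,199.5),.11));print("blue",atz("top",(393.5,261),.11),atz("side",(398.2,178),.11))
print("short",atz("top",(392,175),.055))
print("column",atz("top",(193.5,206.5),.152))
print("gauge",atz("top",(253.7,163),.07))
E
```

```text
cap (array([ 0.4895, -0.1871,  0.109 ]), [np.float64(0.000897341073890871), np.float64(0.0008973410738909335)]) [ 0.4903 -0.1858  0.11  ] [ 0.4885 -0.187   0.11  ]
plate (array([0.5104, 0.1264, 0.0454]), [np.float64(0.000495238968458638), np.float64(0.0004952389684589082)]) [0.5101 0.1296 0.05  ] [0.5093 0.1255 0.05  ]
tip (array([0.5148, 0.1573, 0.1145]), [np.float64(0.00016546336020733921), np.float64(0.00016546336020711798)])
red [ 0.4379 -0.1134  0.11  ] [ 0.4412 -0.1122  0.11  ]
blue [ 0.411 -0.193  0.11 ] [ 0.4129 -0.1903  0.11  ]
short [ 0.6029 -0.2045  0.055 ]
column [0.5203 0.2084 0.152 ]
gauge [0.6298 0.1046 0.07  ]
```

>>> {"method": "carry_out", "body": {"increments": "1 0.0389 -0.0299 0 0 0 0; 1 0.0389 -0.0299 0 0 0 0; 1 0.0389 -0.0299 0 0 0 0; 1 0.0389 -0.0299 0 0 0 0; 1 0.0389 -0.0299 0 0 0 0; 1 0.0389 -0.0299 0 0 0 0; 1 0.0389 -0.0299 0 0 0 0; 1 0.0389 -0.0299 0 0 0 0; 1 0 0 0 0 0 9; 1 0 0 0 0 0 9; 1 0 0 0 0 0 8", "force": 30}}

```text
time_s: 1.78
tool_pos: [0.4455, -0.2592, 0.2927]
tool_rot: [179.8, -0.2, -5.6]
force: [0.7, 0.0, -0.4]
grip_width: 0.087
```

>>> {"method": "carry_out", "body": {"increments": "1 0.018 -0.038 0 0 0 0; 1 0.018 -0.038 0 0 0 0; 1 0 0 0.03 0 0 0; 1 0 0 0.03 0 0 0; 1 0 0 0 0 0 0"}}

```text
time_s: 2.4
tool_pos: [0.491, -0.1853, 0.2328]
tool_rot: [179.7, -0.4, -5.7]
force: [0.4, -1.0, 0.3]
grip_width: 0.0873
```

```bash
python3 - <<'E'
from cell import *
from h import *
o=get_obs();print(o["tool_pos"],o["tool_rot"])
S=read_camera("side");T=read_camera("top")
s=cv2.resize(S["img"][90:270,270:470],None,fx=3,fy=3,interpolation=cv2.INTER_CUBIC);t=cv2.resize(T["img"][130:310,300:480],None,fx=3,fy=3,interpolation=cv2.INTER_CUBIC)
cv2.imwrite("pics/s1.png",s);cv2.imwrite("pics/t1.png",t)
E
```

```text
[ 0.4909525  -0.18533554  0.23284416] [179.69746631  -0.38881991  -5.66337097]
```

View pics/s1.png

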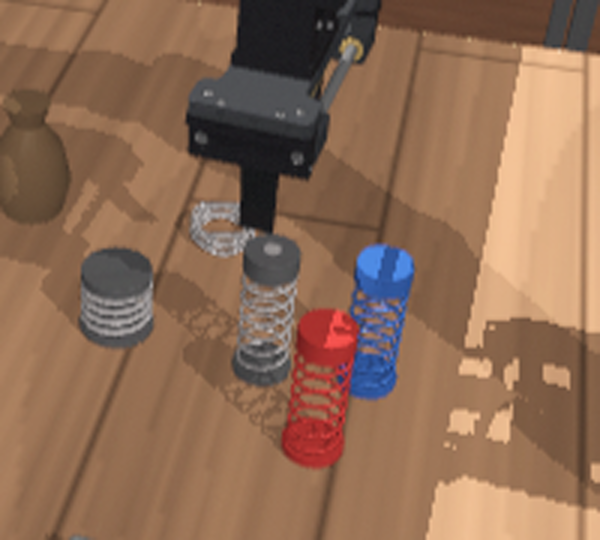

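View pics/t1.png

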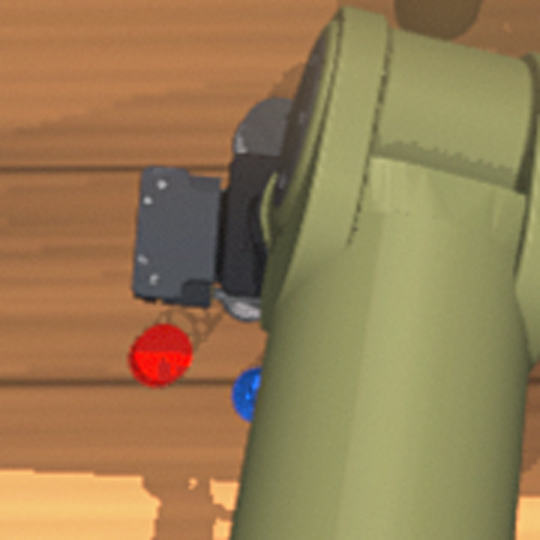

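The side view shows the fingers in line over the dark-capped spring (full-image ~(360,175)), with red and blue clear of them. I go down and grip.

>>> {"method": "carry_out", "body": {"increments": "1 -0.0015 0.001 0.027 0.3 0.4 0; 1 0 0 0.027 0 0 0; 1 0 0 0.026 0 0 0; 1 0 0 0 0 0 0; 0 0 0 0 0 0 0; 0 0 0 0 0 0 0; 0 0 0 0 0 0 0; 0 0 0 0 0 0 0; 0 0 0 0 0 0 0; 0 0 0 0 0 0 0", "force": 40}}

```text
time_s: 3.75
tool_pos: [0.4992, -0.1918, 0.1671]
tool_rot: [179.5, -2.2, -5.9]
force: [-0.2, 1.0, 0.4]
grip_width: 0.0377
```

```bash
python3 - <<'E'
from cell import *
from h import *
o=get_obs();print(o)
S=read_camera("side");T=read_camera("top")
s=cv2.resize(S["img"][110:260,290:440],None,fx=4,fy=4,interpolation=cv2.INTER_CUBIC);t=cv2.resize(T["img"][130:310,300:480],None,fx=3,fy=3,interpolation=cv2.INTER_CUBIC)
cv2.imwrite("pics/s2.png",s);cv2.imwrite("pics/t2.png",t)
E
```

```text
{'time_s': 3.75, 'qpos': array([ 40.58701525,  10.26334104, -24.38940501, 109.01568133,
         5.01281376,  59.42061358, -81.75239268]), 'joint_velocities': array([-0.07179836, -0.0327591 , -0.18172726,  0.08502799,  0.00081867,
        0.05112398, -0.05688771]), 'effort': array([ 5.05767502e-01, -3.59282541e+01, -1.55155029e+00, -2.83211643e+01,
        2.75876373e-01, -2.99283145e-01,  6.14687044e-03]), 'tool_pos': array([ 0.4991983 , -0.19177392,  0.16706166]), 'tool_rot': array([179.48076736,  -2.23154809,  -5.90141653]), 'force': array([-0.20744703,  0.97310068,  0.37444129]), 'wrist_torque': array([0.20452383, 0.09788541, 0.0163862 ]), 'grip_width': 0.03770522561894787}
```

View pics/s2.png

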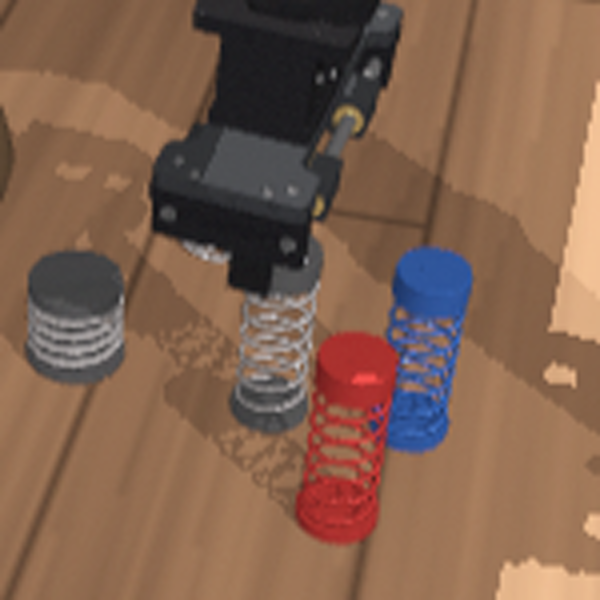

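View pics/t2.png

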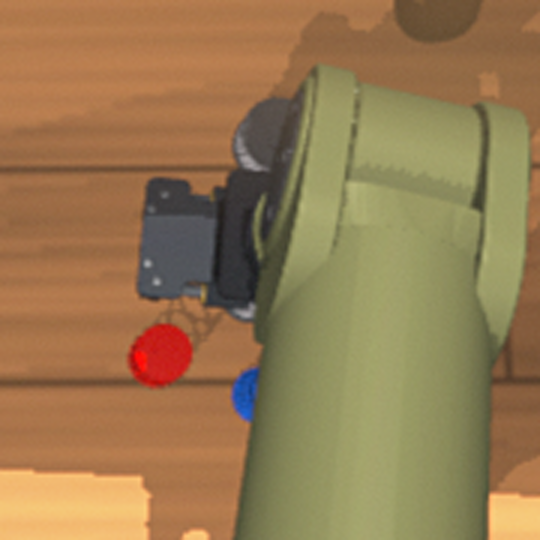

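The grasp is off-centre: the near finger (crop (253,270)) sits about 13 mm towards +x of the cap's centre (290,262), and TCP z is 167 mm instead of 153. I reopen and find out why.

>>> {"method": "carry_out", "body": {"increments": "1 0 0 0 0 0 0; 1 0 0 0 0 0 0; 1 0 0 0 0 0 0; 1 0 0 0 0 0 0"}}

```text
time_s: 4.35
tool_pos: [0.4989, -0.1921, 0.1666]
tool_rot: [179.5, -2.2, -5.9]
force: [-0.7, 0.4, -0.0]
grip_width: 0.07
```

>>> {"method": "carry_out", "body": {"increments": "1 0 0 -0.03 0 0 0; 1 0 0 -0.02 0 0 0"}}

```text
time_s: 4.6
tool_pos: [0.4957, -0.1913, 0.2158]
tool_rot: [179.5, -1.9, -5.9]
force: [0.5, 0.8, -0.6]
grip_width: 0.085
```

```bash
python3 - <<'E'
from cell import *
from h import *
o=get_obs();print(o["tool_pos"],o["tool_rot"],o["qpos"],o["force"])
S=read_camera("side")
s=cv2.resize(S["img"][110:260,290:440],None,fx=4,fy=4,interpolation=cv2.INTER_CUBIC)
cv2.imwrite("pics/s3.png",s)
E
```

```text
[ 0.49573999 -0.19126565  0.21578802] [179.53668573  -1.94712286  -5.90903607] [ 41.21014077   7.1282641  -24.520403   106.30573115   3.34308043
  65.23779735 -80.35671431] [ 0.52032882  0.75300558 -0.56254439]
```

View pics/s3.png

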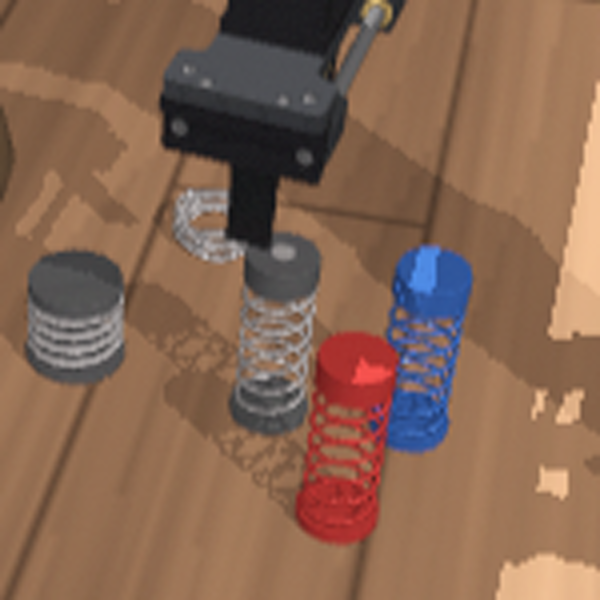

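>>> {"method": "carry_out", "body": {"increments": "1 -0.007 -0.0036 0 0.5 -1.95 0; 1 0 0 0 0 0 0"}}

```text
time_s: 4.9
tool_pos: [0.4901, -0.1876, 0.218]
tool_rot: [179.9, -0.2, -5.9]
force: [-0.0, 0.0, 0.4]
grip_width: 0.0872
```

>>> {"method": "carry_out", "body": {"increments": "1 0 0 0.02 0 0 0"}}

```text
time_s: 5.03
tool_pos: [0.4913, -0.1881, 0.1988]
tool_rot: [179.8, -0.4, -5.9]
force: [0.6, 0.6, -0.7]
grip_width: 0.0869
```

>>> {"method": "carry_out", "body": {"increments": "1 -0.003 -0.001 0.016 0.2 -0.6 0"}}

```text
time_s: 5.15
tool_pos: [0.4882, -0.1869, 0.1815]
tool_rot: [-179.9, 0.2, -6.0]
force: [-0.5, -0.4, 0.3]
grip_width: 0.0873
```

>>> {"method": "carry_out", "body": {"increments": "1 -0.002 -0.001 0.016 0.2 -0.6 0"}}

```text
time_s: 5.28
tool_pos: [0.4859, -0.1857, 0.1644]
tool_rot: [-179.7, 0.9, -6.0]
force: [0.1, 0.1, 0.2]
grip_width: 0.0871
```

>>> {"method": "carry_out", "body": {"increments": "1 0.003 0.001 0.011 -0.2 0.8 0"}}

```text
time_s: 5.4
tool_pos: [0.4882, -0.1866, 0.1516]
tool_rot: [-179.9, 0.2, -6.0]
force: [-0.3, -0.7, 0.1]
grip_width: 0.0869
```

>>> {"method": "carry_out", "body": {"increments": "1 0 0 0 0 0 0"}}

```text
time_s: 5.52
tool_pos: [0.4873, -0.1864, 0.1501]
tool_rot: [-179.8, 0.3, -6.0]
force: [0.5, -0.0, 0.6]
grip_width: 0.0868
```

>>> {"method": "carry_out", "body": {"increments": "0.4 0.001 0 -0.002 0 0.3 0; 0.4 0 0 0 0 0 0; 0.4 0 0 0 0 0 0"}}

```text
time_s: 5.9
tool_pos: [0.4889, -0.1866, 0.153]
tool_rot: [-179.8, -0.1, -6.0]
force: [-0.3, -0.5, -0.6]
grip_width: 0.0648
```

```bash
python3 - <<'E'
from cell import *
from h import *
o=get_obs();print(o["tool_pos"],o["tool_rot"],o["qpos"],o["force"],o["grip_width"])
S=read_camera("side")
s=cv2.resize(S["img"][110:260,290:440],None,fx=4,fy=4,interpolation=cv2.INTER_CUBIC)
cv2.imwrite("pics/s4.png",s)
E
```

```text
[ 0.4889214  -0.18659632  0.15300652] [-1.79841834e+02 -5.96846429e-02 -5.95322202e+00] [ 40.45366198  11.25779024 -24.4501306  109.69525996   5.15593689
  60.10444965 -82.10552371] [-0.34438258 -0.53443654 -0.57946988] 0.0647847510267917
```

View pics/s4.png

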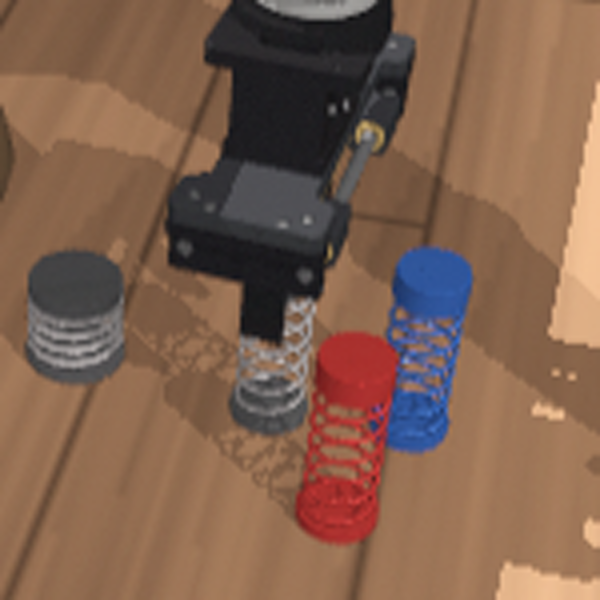

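>>> {"method": "carry_out", "body": {"increments": "0 0 0 0 0 0 0; 0 0 0 0 0 0 0; 0 0 0 0 0 0 0; 0 0 0 0 0 0 0; 0 0 0 0 0 0 0", "force": 40}}

```text
time_s: 6.58
tool_pos: [0.4891, -0.1869, 0.1534]
tool_rot: [-179.9, -0.1, -6.0]
force: [-0.5, -0.2, 0.2]
grip_width: 0.0388
```

>>> {"method": "carry_out", "body": {"increments": "0 0 0 -0.02 0 0 0; 0 0 0 -0.03 0 0 0; 0 0 0 -0.04 0 0 0; 0 0 0 -0.04 0 0 0; 0 0 0 0 0 0 0"}}

```text
time_s: 7.2
tool_pos: [0.4871, -0.1861, 0.2838]
tool_rot: [-179.7, 0.3, -5.9]
force: [-0.4, 0.5, -2.5]
grip_width: 0.0392
```

```bash
python3 - <<'E'
from cell import *
from h import *
o=get_obs();print(o["tool_pos"],o["tool_rot"],o["qpos"],o["force"],o["grip_width"])
S=read_camera("side")
s=cv2.resize(S["img"][60:260,270:470],None,fx=3,fy=3,interpolation=cv2.INTER_CUBIC)
cv2.imwrite("pics/s5.png",s)
E
```

```text
[ 0.48706382 -0.18606508  0.28383572] [-179.69149114    0.28856027   -5.92291869] [ 41.64089017   4.43422104 -24.6024612  100.96793937   1.65151778
  75.34785195 -79.24847861] [-0.35273625  0.53728176 -2.49726728] 0.03917831363355145
```

View pics/s5.png

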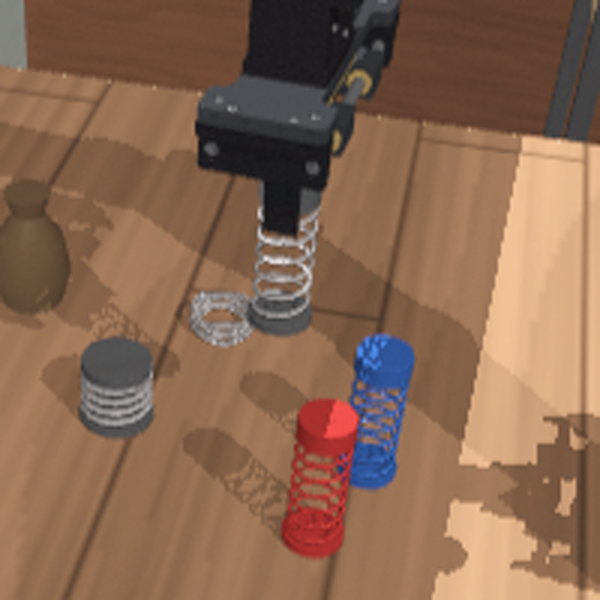

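>>> {"method": "carry_out", "body": {"increments": "0 -0.002 -0.025 0 0 0 0; 0 -0.002 -0.041 -0.003 0 0 0; 0 -0.002 -0.045 -0.003 0 0 0; 0 -0.002 -0.045 0 0 0 0; 0 -0.001 -0.045 0 0 0 0; 0 0 -0.030 0 0 0 0; 0 0 0 0 0 0 -9; 0 0 0 0 0 0 -9; 0 0 0 0 0 0 -9; 0 0 0 0 0 0 -9; 0 0 0 0 0 0 -9"}}

```text
time_s: 8.62
tool_pos: [0.4893, 0.0524, 0.2657]
tool_rot: [-177.6, 1.5, 40.6]
force: [-0.5, 0.1, -1.4]
grip_width: 0.0389
```

>>> {"method": "carry_out", "body": {"increments": "0 0 0 -0.006 -1.2 0.7 -9; 0 0 0 -0.006 -1.2 0.8 -9; 0 0 0 -0.004 0 0 -9; 0 0 0 0 0 0 -9; 0 0 0 0 0 0 -5; 0 0 0 0 0 0 0"}}

```text
time_s: 9.38
tool_pos: [0.4827, 0.0513, 0.269]
tool_rot: [-178.8, -0.3, 83.0]
force: [-0.2, 0.5, -2.4]
grip_width: 0.039
```

```bash
python3 - <<'E'
from cell import *
from h import *
o=get_obs();print(o["tool_pos"],o["tool_rot"],o["qpos"],o["force"],o["grip_width"])
S=read_camera("side");T=read_camera("top")
cv2.imwrite("pics/s6.png",cv2.resize(S["img"][150:360,190:400],None,fx=3,fy=3,interpolation=cv2.INTER_CUBIC)[:600])
cv2.imwrite("pics/t6.png",T["img"])
for t in ("side",):
    for m in masks_of("spring",S): print(m["confidence"],m["bbox"])
E
```

```text
[0.48274768 0.051317   0.26899353] [-178.78798185   -0.34877789   82.99012864] [ 30.51558072   1.48807275 -39.51609637 105.74182603   0.28827078
  74.17922175 -16.08722258] [-0.1640247   0.5464807  -2.43560357] 0.03898659626614951
0.77 [364.1, 200.2, 387.9, 244.3]
0.68 [329.1, 193.8, 355.4, 262.7]
0.58 [385.8, 201.8, 399.2, 223.3]
```

View pics/s6.png

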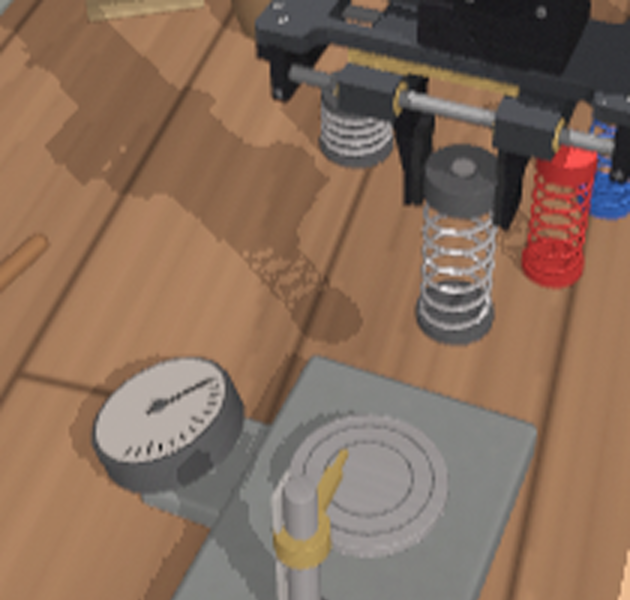

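View pics/t6.png

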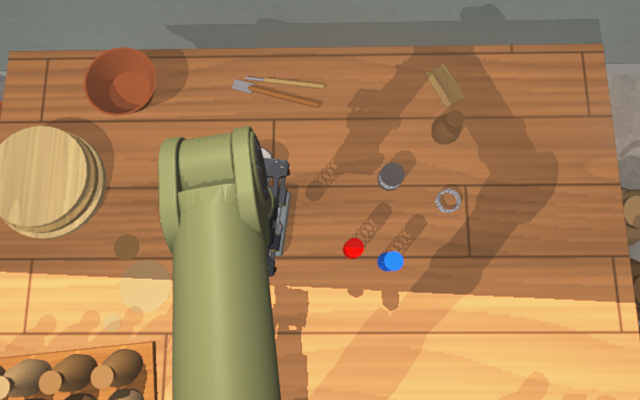

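```bash
python3 - <<'E'
from h import *
np.set_printoptions(precision=4,suppress=True)
print(atz("side",(344.3,204.3),.2256), atz("side",(341.7,258.8),.1226))
print(proj("side",(0.5102,0.1265,0.16)),proj("side",(0.5102,0.1265,0.05)))
E
```

```text
[0.4827 0.0504 0.2256] [0.4778 0.0677 0.1226]
(np.float64(313.7155914741637), np.float64(266.29957397458315)) (np.float64(313.11009649904224), np.float64(309.9827157777215))
```

```bash
python3 - <<'E'
from h import *
im=cv2.imread("pics/s6.png")
def circ(c,r,z,col):
    p=[proj("side",(c[0]+r*np.cos(a),c[1]+r*np.sin(a),z)) for a in np.linspace(0,6.28,60)]
    p=(np.array(p)-[190,150])*3
    cv2.polylines(im,[np.round(p*8).astype(int)],True,col,1,cv2.LINE_AA,3)
c=(0.4827,0.0508)
circ(c,.02,.2256,(0,255,0)); circ(c,.02,.2076,(0,255,0)); circ(c,.022,.1236,(0,255,255)); circ(c,.022,.1156,(0,255,255))
circ((0.5102,0.1265),.045,.05,(255,0,255))
cv2.imwrite("pics/ov6.png",im[60:])
E
```

```text
(no output)
```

View pics/ov6.png

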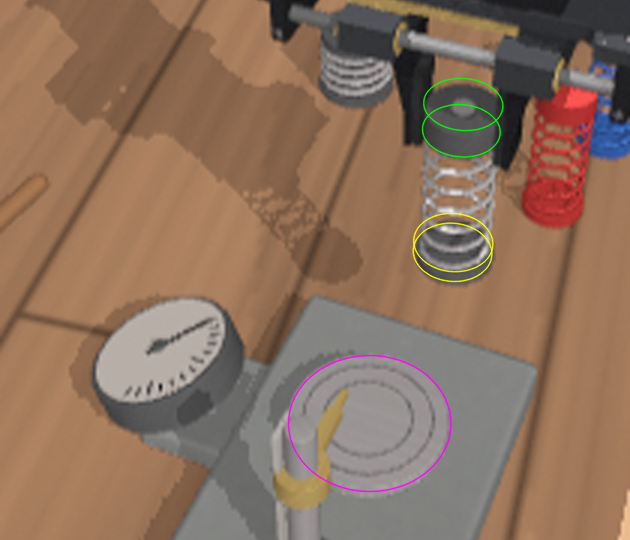

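>>> {"method": "carry_out", "body": {"increments": "0 0.022 0.006 0 -0.6 -0.2 0; 0 0.028 0.006 0 -0.6 -0.1 0; 0 0.026 0.006 0 0 0 0; 0 0 0 0 0 0 0"}}

```text
time_s: 10.02
tool_pos: [0.511, 0.1257, 0.2687]
tool_rot: [180.0, -0.0, 82.6]
force: [0.1, -0.8, -1.4]
grip_width: 0.0388
```

Now down in small rows, checking drift.

>>> {"method": "carry_out", "body": {"increments": "0 0.001 -0.001 0.02 0 0 0; 0 0 0 0.02 0 0 0"}}

```text
time_s: 10.28
tool_pos: [0.5111, 0.1258, 0.2289]
tool_rot: [179.8, -0.0, 82.4]
force: [0.0, 0.1, -1.6]
grip_width: 0.039
```

>>> {"method": "carry_out", "body": {"increments": "0 0.001 -0.0008 0.014 0 0 0; 0 0 0 0 0 0 0"}}

```text
time_s: 10.52
tool_pos: [0.5094, 0.1251, 0.2127]
tool_rot: [-180.0, 0.1, 82.3]
force: [-1.1, 0.3, -1.6]
grip_width: 0.0388
```

```bash
python3 - <<'E'
from cell import *
from h import *
o=get_obs();print(o["tool_pos"],o["tool_rot"],o["force"])
S=read_camera("side");T=read_camera("top")
im=cv2.resize(S["img"][190:370,210:400],None,fx=4,fy=4,interpolation=cv2.INTER_CUBIC)[:600]
cv2.imwrite("pics/s7.png",im)
E
```

```text
[0.50936308 0.12507719 0.21268905] [-1.79997713e+02  9.35896418e-02  8.22893119e+01] [-1.14715252  0.26904961 -1.6382045 ]
```

View pics/s7.png

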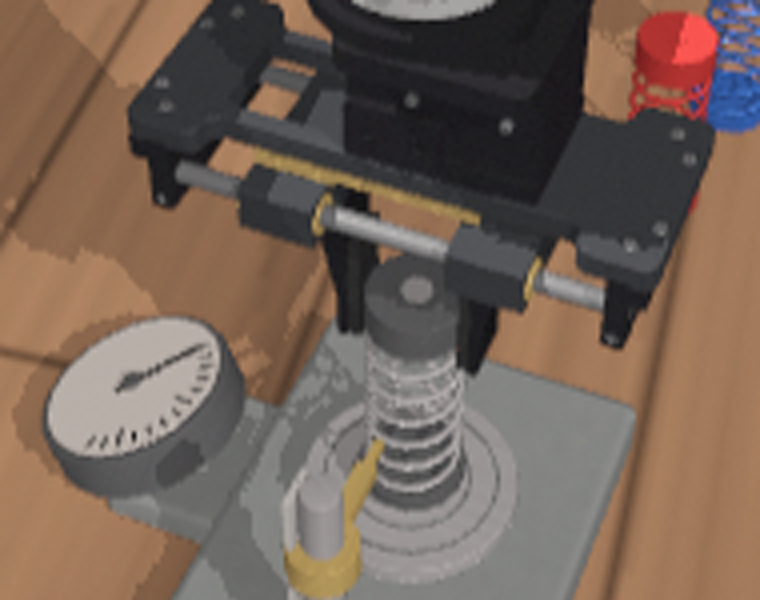

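Foot is almost centred (foot underside about (420,468) against plate centre (411,482) in the crop, 9 mm still to go). Lowering gently.

>>> {"method": "carry_out", "body": {"increments": "0 0.0005 0.0015 0.005 0 0 0; 0 0 0 0.003 0 0 0"}}

```text
time_s: 10.88
tool_pos: [0.513, 0.1257, 0.2072]
tool_rot: [179.7, 0.0, 82.3]
force: [0.7, -0.3, -0.8]
grip_width: 0.0393
```

>>> {"method": "carry_out", "body": {"increments": "0 0 0 0.003 0 0 0; 0 0 0 0 0 0 0"}}

```text
time_s: 11.12
tool_pos: [0.5131, 0.1258, 0.204]
tool_rot: [179.7, 0.0, 82.3]
force: [-0.4, 0.1, -1.3]
grip_width: 0.0387
```

>>> {"method": "carry_out", "body": {"increments": "0 0 -0.0015 0.003 0 0 0; 0 0 0 0 0 0 0"}}

```text
time_s: 11.38
tool_pos: [0.5129, 0.1261, 0.2022]
tool_rot: [179.5, -0.0, 82.3]
force: [-0.5, -0.1, 1.0]
grip_width: 0.0388
```

>>> {"method": "carry_out", "body": {"increments": "0 0 0 0.004 0 0 0; 0 0 0 0 0 0 0; 0 0 0 0 0 0 0"}}

```text
time_s: 11.75
tool_pos: [0.513, 0.1263, 0.1988]
tool_rot: [179.5, -0.0, 82.3]
force: [-0.1, -0.3, 2.5]
grip_width: 0.0388
```

```bash
python3 - <<'E'
from cell import *
from h import *
f=[]
for i in range(3):
    S=read_camera("side"); o=get_obs(); f.append(o["force"])
print(o["tool_pos"],o["tool_rot"],np.mean(f,0))
im=cv2.resize(S["img"][190:370,210:400],None,fx=4,fy=4,interpolation=cv2.INTER_CUBIC)[:600]
cv2.imwrite("pics/s8.png",im)
E
```

```text
[0.51298059 0.12624729 0.19868486] [ 1.79458674e+02 -1.05839322e-02  8.22530599e+01] [0.04868704 0.20214881 2.02889927]
```

View pics/s8.png

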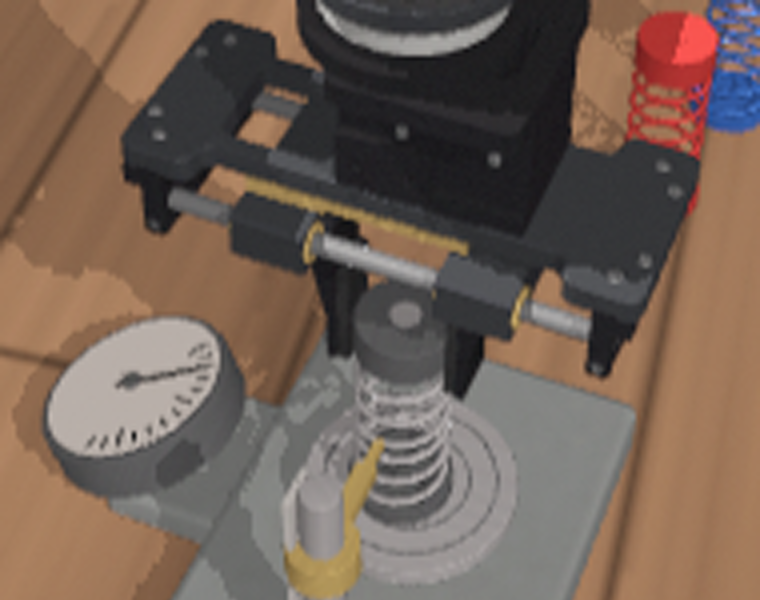

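```bash
python3 - <<'E'
from h import *
for px in ((305,300.2),(305.5,300.5),(305.2,299.5)):
    for z in (.108,.112,.1145,.117,.122): print(px,z,np.round(atz("side",px,z)[:2],4))
for px in ((223.5,211.5),(224,211.5),(223,211.3)):
    for z in (.108,.1145,.122): print("top",z,np.round(atz("top",px,z)[:2],4))
E
```

```text
(305, 300.2) 0.108 [0.5168 0.1524]
(305, 300.2) 0.112 [0.516  0.1552]
(305, 300.2) 0.1145 [0.5155 0.157 ]
(305, 300.2) 0.117 [0.515  0.1588]
(305, 300.2) 0.122 [0.514  0.1624]
(305.5, 300.5) 0.108 [0.5159 0.1527]
(305.5, 300.5) 0.112 [0.5151 0.1556]
(305.5, 300.5) 0.1145 [0.5146 0.1574]
(305.5, 300.5) 0.117 [0.5141 0.1592]
(305.5, 300.5) 0.122 [0.5131 0.1627]
(305.2, 299.5) 0.108 [0.5169 0.151 ]
(305.2, 299.5) 0.112 [0.5161 0.1539]
(305.2, 299.5) 0.1145 [0.5156 0.1557]
(305.2, 299.5) 0.117 [0.5151 0.1575]
(305.2, 299.5) 0.122 [0.514  0.1611]
top 0.108 [0.5159 0.159 ]
top 0.1145 [0.515  0.1573]
top 0.122 [0.5139 0.1555]
top 0.108 [0.5158 0.1579]
top 0.1145 [0.515  0.1563]
top 0.122 [0.5139 0.1544]
top 0.108 [0.5163 0.1601]
top 0.1145 [0.5154 0.1584]
top 0.122 [0.5143 0.1565]
```

>>> {"method": "carry_out", "body": {"increments": "0 0 0 0.01 0.4 0 0; 0 0 -0.001 0.01 0 0 0; 0 0 0 0 0 0 0", "force": 50}}

```text
time_s: 12.28
tool_pos: [0.5141, 0.1261, 0.1791]
tool_rot: [179.6, -0.0, 82.2]
force: [-1.6, -0.4, 8.6]
grip_width: 0.0387
```

>>> {"method": "carry_out", "body": {"increments": "0 0 0 0.009 0.2 0 0; 0 0 0 0.006 0 0 0; 0 0 0 0 0 0 0"}}

```text
time_s: 12.65
tool_pos: [0.5149, 0.1259, 0.1653]
tool_rot: [179.8, 0.0, 82.2]
force: [-3.1, -1.9, 12.0]
grip_width: 0.0383
```

>>> {"method": "carry_out", "body": {"increments": "0 0 -0.002 0.004 0 0 0; 0 0 -0.0015 0.004 0 0 0; 0 0 0 0 0 0 0"}}

```text
time_s: 13.02
tool_pos: [0.5144, 0.1261, 0.1606]
tool_rot: [179.5, 0.1, 82.1]
force: [-3.7, -1.0, 11.4]
grip_width: 0.0387
```

```bash
python3 - <<'E'
from cell import *
from h import *
S=read_camera("side"); T=read_camera("top"); o=get_obs()
print(o["time_s"],o["tool_pos"],o["tool_rot"],o["force"])
im=cv2.resize(S["img"][210:360,220:380],None,fx=4,fy=4,interpolation=cv2.INTER_CUBIC)[:600]
def circ(c,r,z,col):
    p=[proj("side",(c[0]+r*np.cos(a),c[1]+r*np.sin(a),z)) for a in np.linspace(0,6.28,60)]
    p=(np.array(p)-[220,210])*4
    cv2.polylines(im,[np.round(p*8).astype(int)],True,col,1,cv2.LINE_AA,3)
cv2.imwrite("pics/s9.png",im)
c=o["tool_pos"]; circ(c,.02,c[2]-.0425,(0,255,0)); circ((.5102,.1265),.02,.115,(255,0,255))
cv2.imwrite("pics/s9o.png",im)
E
```

```text
13.125 [0.51433974 0.12614609 0.16066313] [1.79528128e+02 8.24773243e-02 8.21192716e+01] [-2.10740161 -1.32351704 13.09575361]
```

View pics/s9.png

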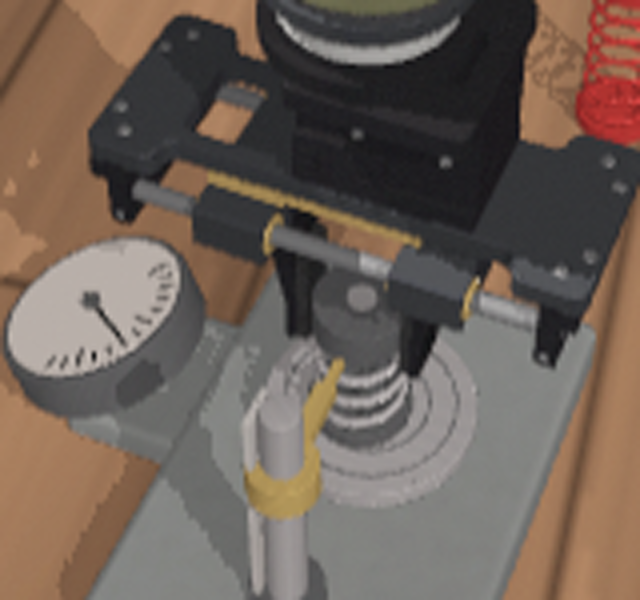

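View pics/s9o.png

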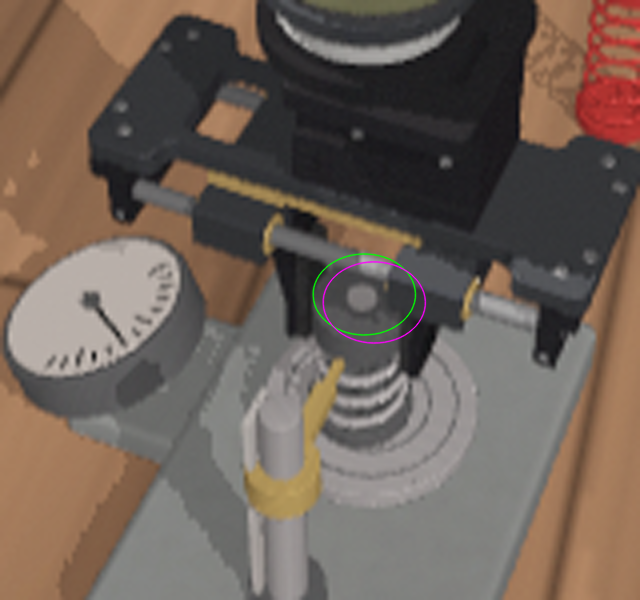

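>>> {"method": "carry_out", "body": {"increments": "0 0 -0.002 0.003 0.3 0 0; 0 0 0 0 0 0 0; 0 0 0 0 0 0 0; 0 0 0 0 0 0 0; 0 0 0 0 0 0 0; 0 0 0 0 0 0 0"}}

```text
time_s: 13.88
tool_pos: [0.5147, 0.1263, 0.1629]
tool_rot: [179.7, 0.3, 82.1]
force: [-3.4, -1.2, 11.9]
grip_width: 0.0386
```

>>> {"method": "carry_out", "body": {"increments": "0 0 -0.001 0.004 0 0 0; 0 0 -0.001 0.003 0 0 0; 0 0 0 0.001 0 0 0; 0 0 0 0.001 0 0 0; 0 0 0 0.001 0 0 0"}}

```text
time_s: 14.5
tool_pos: [0.5145, 0.1265, 0.1585]
tool_rot: [179.6, 0.5, 82.0]
force: [-4.1, -1.5, 14.5]
grip_width: 0.0387
```

>>> {"method": "carry_out", "body": {"increments": "0 0 0 0.001 0 0 0; 0 0 0 0.001 0 0 0; 0 0 0 0.001 0 0 0; 0 0 0 0.001 0 0 0; 0 0 0 0.001 0 0 0; 0 0 0 0.001 0 0 0; 0 0 0 0.001 0 0 0; 0 0 0 0.001 0 0 0"}}

```text
time_s: 15.5
tool_pos: [0.5149, 0.127, 0.1585]
tool_rot: [179.8, 0.8, 82.0]
force: [-4.5, -3.0, 14.3]
grip_width: 0.0389
```

```bash
python3 - <<'E'
from cell import *
from h import *
S=read_camera("side"); o=get_obs()
print(o["time_s"],o["tool_pos"],o["tool_rot"],o["force"])
im=cv2.resize(S["img"][210:360,220:380],None,fx=4,fy=4,interpolation=cv2.INTER_CUBIC)[:600]
def circ(c,r,z,col):
    p=[proj("side",(c[0]+r*np.cos(a),c[1]+r*np.sin(a),z)) for a in np.linspace(0,6.28,60)]
    p=(np.array(p)-[220,210])*4
    cv2.polylines(im,[np.round(p*8).astype(int)],True,col,1,cv2.LINE_AA,3)
c=o["tool_pos"]; circ(c,.004,c[2]-.0425,(0,255,0))
cv2.imwrite("pics/s10.png",im)
E
```

```text
15.55 [0.514868   0.1269858  0.15846794] [179.75408845   0.84317939  82.02977853] [-3.88857205 -2.41570108 14.86576164]
```

View pics/s10.png

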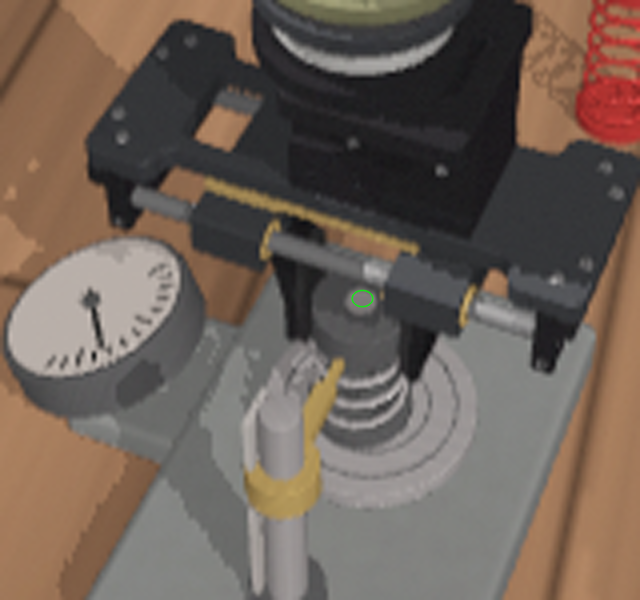

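Cap centre matches the kinematics (top at about z = 0.116, pointer tip 0.1145–0.118) and the needle shows about 1.5 rad. I keep holding.

>>> {"method": "carry_out", "body": {"increments": "0 0 -0.0003 0.001 0 0.1 0; 0 0 -0.0003 0.001 0 0.1 0; 0 0 -0.0003 0.001 0 0.1 0; 0 0 -0.0003 0.001 0 0.1 0; 0 0 -0.0003 0.001 0 0.1 0; 0 0 -0.0003 0.001 0 0.1 0; 0 0 0 0.001 0 0 0; 0 0 0 0.001 0 0 0; 0 0 0 0.001 0 0 0; 0 0 0 0.001 0 0 0; 0 0 0 0.001 0 0 0; 0 0 0 0.001 0 0 0"}}

```text
time_s: 17.05
tool_pos: [0.5149, 0.1269, 0.1585]
tool_rot: [179.8, 0.8, 82.0]
force: [-4.0, -1.5, 14.9]
grip_width: 0.0388
```

>>> {"method": "carry_out", "body": {"increments": "0 0 -0.0005 -0.008 0 0.3 0; 0 0 -0.0005 -0.009 0 0.2 0; 0 0 -0.0005 -0.009 0 0.2 0; 0 0 0 -0.008 0 0 0; 0 0 0 -0.002 0 0 0; 0 0 0 0 0 0 0"}}

```text
time_s: 17.8
tool_pos: [0.5141, 0.1264, 0.1957]
tool_rot: [179.8, 0.2, 82.0]
force: [-0.1, -0.8, 3.0]
grip_width: 0.0389
```

>>> {"method": "carry_out", "body": {"increments": "0 0 -0.001 -0.004 0 0.1 0; 0 0 0 -0.002 0 0 0; 0 0 0 0 0 0 0"}}

```text
time_s: 18.18
tool_pos: [0.5136, 0.1263, 0.2012]
tool_rot: [179.8, 0.1, 82.0]
force: [0.0, -1.1, 1.2]
grip_width: 0.0389
```

```bash
python3 - <<'E'
from cell import *
from h import *
f=[]
for i in range(4):
    S=read_camera("side"); o=get_obs(); f.append(o["force"])
print(o["time_s"],o["tool_pos"],o["tool_rot"],np.mean(f,0))
im=cv2.resize(S["img"][210:360,220:380],None,fx=4,fy=4,interpolation=cv2.INTER_CUBIC)[:600]
cv2.imwrite("pics/s11.png",im)
E
```

```text
18.375 [0.51353452 0.12635994 0.20112022] [1.79792273e+02 9.60077365e-02 8.19796976e+01] [ 1.26154441 -0.1832985   1.85850775]
```

View pics/s11.png

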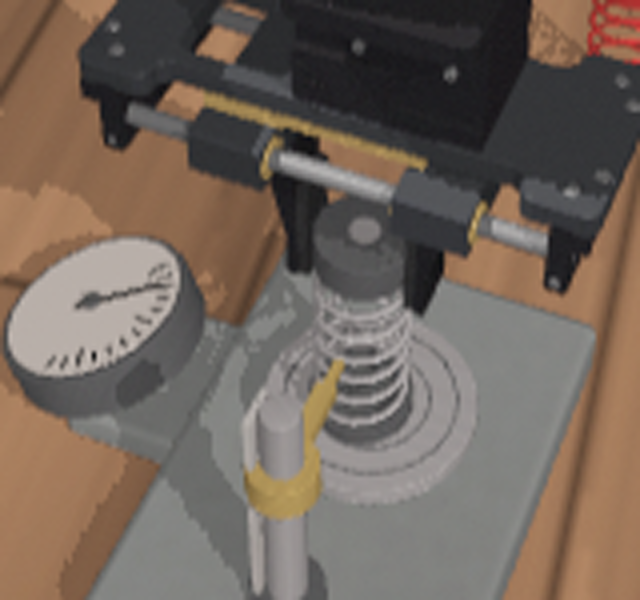

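>>> {"method": "carry_out", "body": {"increments": "0 0 -0.0005 -0.0012 0 0 0; 0.1 0 0 0 0 0 0; 0.45 0 0 0 0 0 0; 0.47 0 0 0 0 0 0; 0.5 0 0 0 0 0 0; 0.6 0 0 0 0 0 0; 0.7 0 0 0 0 0 0; 0.8 0 0 0 0 0 0; 0.8 0 0 0 0 0 0", "force": 10}}

```text
time_s: 19.5
tool_pos: [0.5114, 0.1268, 0.201]
tool_rot: [-180.0, 0.1, 82.0]
force: [0.0, -0.1, 0.3]
grip_width: 0.0677
```

```bash
python3 - <<'E'
from cell import *
from h import *
S=read_camera("side"); o=get_obs()
print(o["time_s"],o["tool_pos"],o["tool_rot"],o["force"],o["grip_width"])
im=cv2.resize(S["img"][210:360,220:380],None,fx=4,fy=4,interpolation=cv2.INTER_CUBIC)[:600]
def circ(c,r,z,col):
    p=[proj("side",(c[0]+r*np.cos(a),c[1]+r*np.sin(a),z)) for a in np.linspace(0,6.28,60)]
    p=(np.array(p)-[220,210])*4
    cv2.polylines(im,[np.round(p*8).astype(int)],True,col,1,cv2.LINE_AA,3)
circ((.513,.1265),.022,.05,(0,255,255));circ((.513,.1265),.02,.16,(0,255,0));circ((.5102,.127),.045,.05,(255,0,255))
cv2.imwrite("pics/s12.png",im)
E
```

```text
19.55 [0.5114267  0.12676915 0.20101908] [-1.79980522e+02  1.09879628e-01  8.20062974e+01] [0.66224428 0.0356059  0.60186658] 0.06873014667073296
```

View pics/s12.png

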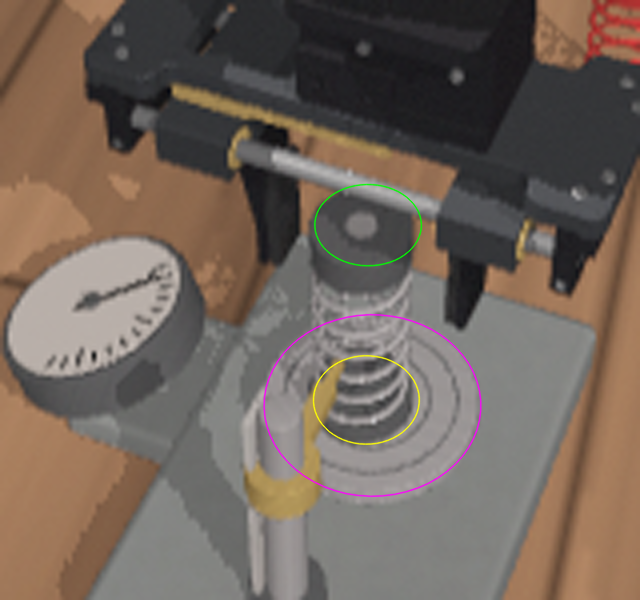

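The spring stands on the plate within about 5 mm of the centre, with both fingers clear. I open fully and rise.

>>> {"method": "carry_out", "body": {"increments": "1 0 0.002 0 0 0 0; 1 0 0 0 0 0 0; 1 0 0 -0.015 0 0 0; 1 0 0 -0.025 0 0 0; 1 0 0 -0.035 0 0 0; 1 0 0 -0.035 0 0 0; 1 0 0 -0.03 0 0 0; 1 -0.05 0 0 0 0 0; 1 -0.06 0 0 0 0 0; 1 -0.06 0 0 0 0 0; 1 -0.06 0 0 0 0 0; 1 0 0 0 0 0 0; 1 0 0 0 0 0 0; 1 0 0 0 0 0 0"}}

```text
time_s: 21.3
tool_pos: [0.4828, -0.1028, 0.3587]
tool_rot: [179.1, 0.0, 82.5]
force: [0.1, 0.8, -1.2]
grip_width: 0.087
```

```bash
python3 - <<'E'
from cell import *
from h import *
S=read_camera("side"); T=read_camera("top"); o=get_obs()
print(o["time_s"],o["tool_pos"],o["force"],o["grip_width"])
a=cv2.resize(S["img"][230:360,220:350],None,fx=4,fy=4,interpolation=cv2.INTER_CUBIC)
cv2.imwrite("pics/s13.png",a); cv2.imwrite("pics/t13.png",cv2.resize(T["img"][130:270,140:320],None,fx=4,fy=4,interpolation=cv2.INTER_CUBIC))
E
```

```text
21.4 [ 0.48293024 -0.10240937  0.35859442] [0.11996538 0.20229043 0.89348914] 0.08709804840279586
```

View pics/s13.png

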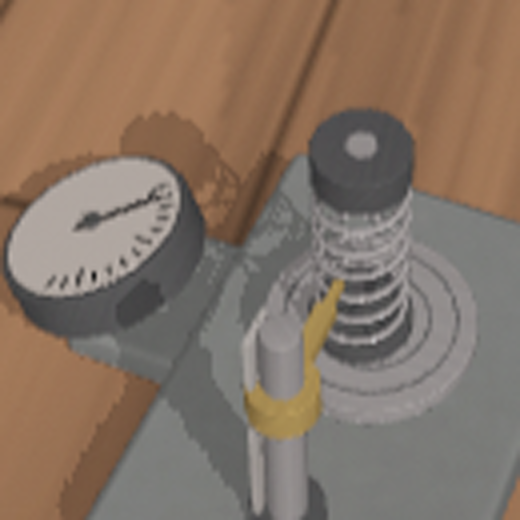

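View pics/t13.png

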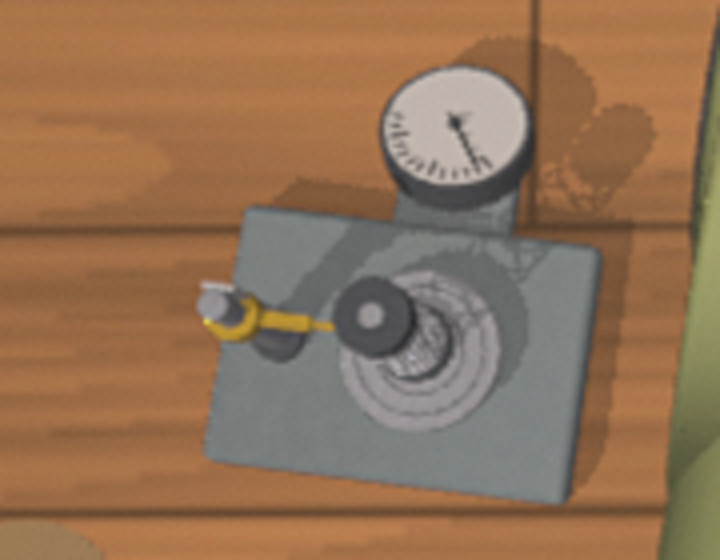

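```bash
python3 - <<'E'
from h import *
a=(361/4+220,147/4+230); b=(371/4+140,317/4+130)
print(tri(a,b)); print(atz("top",b,.16))
E
python3 - <<'E'
from cell import *
print(sign_off())
E
```

```text
(array([0.51416365, 0.12798354, 0.15907836]), [np.float64(0.0010125420485884399), np.float64(0.0010125420485882486)])
[0.51301107 0.12766393 0.16      ]
the job is handed in; nothing more can be done
None
```

The job is handed in: I stood the tall dark-capped spring on the plate, pressed it to the pointer's height, held it there, let it up and left it standing.

- **First grasp:** it came out off-centre by about 13 mm and too high. I let go without disturbing the spring, went down again in corrected steps and gripped the cap centrally.
- **Press and hold:** I measured the pointer's tip at z about 0.1145 to 0.118 m. The top was held at z about 0.116 m for over 2.5 s (14.5 to 17.05 s). The wrist read about 14.5 N and the needle looked to be near 1.5 rad. An earlier try, starting with the top at about 0.118 m, crept up by about 2 mm, so I pressed slightly during the hold.
- **Last check:** the arm is well clear of the tester. The spring's top triangulates to (0.514, 0.128, 0.159) against the plate axis at about (0.510, 0.127), so it is about 4 mm off centre, upright and back at full height. The needle is back near its resting mark.
- **Disagreements:** the two cameras differed by 1 to 4 mm on the plate, which leaves roughly 3 mm doubt on the pointer's height. That is inside the 10 mm allowed.

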